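# Top up the bolt bin to four and hang it back on its hook

## Task

The bolt bin on the bench is to hold exactly four of the long bolts: count what is in it, make up the number from the loose long bolts, and leave the remaining bolts, the short one too, lying on the bench. Hang the bin by its eye on the panel's free hook, pushed right back on the peg so that it hangs level with its back against the panel.

Things in the scene. Friction and masses are not known exactly. Their poses are not given: they have to be found in the camera images.
- bolt_a: Plain steel M12 hexagon bolt, long kind: 57.5 mm overall, shank 12 mm across and 50 mm long, head 19 mm across flats and 7.5 mm thick, 62 g. Origin on its axis at mid length, x along the shank away from the head. Starts lying loose on the bench in any direction, its origin 8 mm up, 60 mm or more from its neighbours' origins.
- bolt_b: Plain steel M12 hexagon bolt, long kind: 57.5 mm overall, shank 12 mm across and 50 mm long, head 19 mm across flats and 7.5 mm thick, 62 g. Origin on its axis at mid length, x along the shank away from the head. Starts lying loose on the bench in any direction, its origin 8 mm up, 60 mm or more from its neighbours' origins.
- bolt_c: Plain steel M12 hexagon bolt, long kind: 57.5 mm overall, shank 12 mm across and 50 mm long, head 19 mm across flats and 7.5 mm thick, 62 g. Origin on its axis at mid length, x along the shank away from the head. Starts lying loose on the bench in any direction, its origin 8 mm up, 60 mm or more from its neighbours' origins.
- bolt_d: Plain steel M12 hexagon bolt, long kind: 57.5 mm overall, shank 12 mm across and 50 mm long, head 19 mm across flats and 7.5 mm thick, 62 g. Origin on its axis at mid length, x along the shank away from the head. Starts lying loose on the bench in any direction, its origin 8 mm up, 60 mm or more from its neighbours' origins.
- bolt_e: Plain steel M12 hexagon bolt, long kind: 57.5 mm overall, shank 12 mm across and 50 mm long, head 19 mm across flats and 7.5 mm thick, 62 g. Origin on its axis at mid length, x along the shank away from the head. Starts lying loose on the bench in any direction, its origin 8 mm up, 60 mm or more from its neighbours' origins.
- bolt_f: Plain steel M12 hexagon bolt, long kind: 57.5 mm overall, shank 12 mm across and 50 mm long, head 19 mm across flats and 7.5 mm thick, 62 g. Origin on its axis at mid length, x along the shank away from the head. This one already lies in the bolt bin at the start and counts as one of its four.
- short_bolt: A bolt of the same thickness and head but only 29.5 mm long overall; it lies loose among the long bolts and does not belong in the bin. Origin on its axis at mid length, x away from the head.
- insulating_tape: Bystander: roll of black insulating tape, 58 mm across, 19 mm high, lying flat beside the bolts. Origin at the centre of its underside.
- bolt_bin: Grey open-topped picking bin loose on the bench, 90 g: 110 mm deep (x), 66 mm wide (y), walls and floor 3 mm. Parallel side walls 48 mm high from x = -23 to +55 mm, sloping to a 26 mm front at x = -55. Hanger plate with an eye on the back wall (outer face x = +55): 44 mm wide, top at z = 78. Origin: centre of the underside; x to the back, z up. Grip it across the side walls.
- bin_eye (a point): Centre of the round eye (14 mm bore) through the bolt bin's 3 mm thick hanger plate: at x = +53.5, y = 0, z = +62 mm in the bin's frame, whose axes it shares; the bore runs along x. The plate's back face lies 1.5 mm behind this point.
- hook_root (a point): Free hook: a fixed straight peg, 6 mm diameter, 38 mm long, rising 25 degrees from level out of the panel towards the robot. This point: its axis at the panel's front face, 145 mm up. x level, square into the panel; y along it; z up. Tip at (-34.4, 0, +16.1) mm. A bin hung home has its eye's centre about 2 mm in front of and 3 mm below this point. Which of three places is free varies.
- hook_tip (a point): Centre of the rounded end of the free hook's peg.
- hook: The free hook itself (the same peg, fixed to the panel). Origin on the bench plane straight below the peg's root, axes as for hook_root.
- panel: Fixed low panel of perforated grey steel sheet, facing the robot: 345 mm wide, 4 mm thick, from 45 to 172 mm above the bench, on two feet that reach 63 mm in front of the sheet at its ends. Three hook places, 104 mm apart. Origin on the bench below the middle of the sheet's front face; x into the panel, away from the robot; y along it; z up.
- nut_bin: A bin like the bolt bin, full of nuts, already hung on another hook of the panel; fixed there. Origin on the bench plane below its hook's root; it reaches 110 mm out from the panel (to -x), 33 mm to either side, its underside 81 mm, rim 129 mm and hanger plate's top 159 mm above the bench.
- washer_bin: A bin like the bolt bin, full of washers, already hung on another hook of the panel; fixed there. Origin on the bench plane below its hook's root; it reaches 110 mm out from the panel (to -x), 33 mm to either side, its underside 81 mm, rim 129 mm and hanger plate's top 159 mm above the bench.

How it is judged:
At the end, for the whole second after the job is handed in: Exactly four long bolts lie in the bolt bin; the other two and the short one lie on the bench. The bin hangs released and at rest by its eye on the free hook: eye at most 12 mm out from the panel, within 8 mm sideways and 10 mm in height of the peg's root, tilt under 0.2 rad (x of bolt_f in the frame of bolt_bin between -0.054 and 0.054 m and y of bolt_f in the frame of bolt_bin between -0.032 and 0.032 m and z of bolt_f in the frame of bolt_bin between 0 and 0.055 m and ((x of bolt_a in the frame of bolt_bin between -0.054 and 0.054 m and y of bolt_a in the frame of bolt_bin between -0.032 and 0.032 m and z of bolt_a in the frame of bolt_bin between 0 and 0.055 m and x of bolt_b in the frame of bolt_bin between -0.054 and 0.054 m and y of bolt_b in the frame of bolt_bin between -0.032 and 0.032 m and z of bolt_b in the frame of bolt_bin between 0 and 0.055 m and x of bolt_c in the frame of bolt_bin between -0.054 and 0.054 m and y of bolt_c in the frame of bolt_bin between -0.032 and 0.032 m and z of bolt_c in the frame of bolt_bin between 0 and 0.055 m and height (world z) of bolt_d between -0.02 and 0.055 m and height (world z) of bolt_e between -0.02 and 0.055 m) or (x of bolt_a in the frame of bolt_bin between -0.054 and 0.054 m and y of bolt_a in the frame of bolt_bin between -0.032 and 0.032 m and z of bolt_a in the frame of bolt_bin between 0 and 0.055 m and x of bolt_b in the frame of bolt_bin between -0.054 and 0.054 m and y of bolt_b in the frame of bolt_bin between -0.032 and 0.032 m and z of bolt_b in the frame of bolt_bin between 0 and 0.055 m and height (world z) of bolt_c between -0.02 and 0.055 m and x of bolt_d in the frame of bolt_bin between -0.054 and 0.054 m and y of bolt_d in the frame of bolt_bin between -0.032 and 0.032 m and z of bolt_d in the frame of bolt_bin between 0 and 0.055 m and height (world z) of bolt_e between -0.02 and 0.055 m) or (x of bolt_a in the frame of bolt_bin between -0.054 and 0.054 m and y of bolt_a in the frame of bolt_bin between -0.032 and 0.032 m and z of bolt_a in the frame of bolt_bin between 0 and 0.055 m and x of bolt_b in the frame of bolt_bin between -0.054 and 0.054 m and y of bolt_b in the frame of bolt_bin between -0.032 and 0.032 m and z of bolt_b in the frame of bolt_bin between 0 and 0.055 m and height (world z) of bolt_c between -0.02 and 0.055 m and height (world z) of bolt_d between -0.02 and 0.055 m and x of bolt_e in the frame of bolt_bin between -0.054 and 0.054 m and y of bolt_e in the frame of bolt_bin between -0.032 and 0.032 m and z of bolt_e in the frame of bolt_bin between 0 and 0.055 m) or (x of bolt_a in the frame of bolt_bin between -0.054 and 0.054 m and y of bolt_a in the frame of bolt_bin between -0.032 and 0.032 m and z of bolt_a in the frame of bolt_bin between 0 and 0.055 m and height (world z) of bolt_b between -0.02 and 0.055 m and x of bolt_c in the frame of bolt_bin between -0.054 and 0.054 m and y of bolt_c in the frame of bolt_bin between -0.032 and 0.032 m and z of bolt_c in the frame of bolt_bin between 0 and 0.055 m and x of bolt_d in the frame of bolt_bin between -0.054 and 0.054 m and y of bolt_d in the frame of bolt_bin between -0.032 and 0.032 m and z of bolt_d in the frame of bolt_bin between 0 and 0.055 m and height (world z) of bolt_e between -0.02 and 0.055 m) or (x of bolt_a in the frame of bolt_bin between -0.054 and 0.054 m and y of bolt_a in the frame of bolt_bin between -0.032 and 0.032 m and z of bolt_a in the frame of bolt_bin between 0 and 0.055 m and height (world z) of bolt_b between -0.02 and 0.055 m and x of bolt_c in the frame of bolt_bin between -0.054 and 0.054 m and y of bolt_c in the frame of bolt_bin between -0.032 and 0.032 m and z of bolt_c in the frame of bolt_bin between 0 and 0.055 m and height (world z) of bolt_d between -0.02 and 0.055 m and x of bolt_e in the frame of bolt_bin between -0.054 and 0.054 m and y of bolt_e in the frame of bolt_bin between -0.032 and 0.032 m and z of bolt_e in the frame of bolt_bin between 0 and 0.055 m) or (x of bolt_a in the frame of bolt_bin between -0.054 and 0.054 m and y of bolt_a in the frame of bolt_bin between -0.032 and 0.032 m and z of bolt_a in the frame of bolt_bin between 0 and 0.055 m and height (world z) of bolt_b between -0.02 and 0.055 m and height (world z) of bolt_c between -0.02 and 0.055 m and x of bolt_d in the frame of bolt_bin between -0.054 and 0.054 m and y of bolt_d in the frame of bolt_bin between -0.032 and 0.032 m and z of bolt_d in the frame of bolt_bin between 0 and 0.055 m and x of bolt_e in the frame of bolt_bin between -0.054 and 0.054 m and y of bolt_e in the frame of bolt_bin between -0.032 and 0.032 m and z of bolt_e in the frame of bolt_bin between 0 and 0.055 m) or (height (world z) of bolt_a between -0.02 and 0.055 m and x of bolt_b in the frame of bolt_bin between -0.054 and 0.054 m and y of bolt_b in the frame of bolt_bin between -0.032 and 0.032 m and z of bolt_b in the frame of bolt_bin between 0 and 0.055 m and x of bolt_c in the frame of bolt_bin between -0.054 and 0.054 m and y of bolt_c in the frame of bolt_bin between -0.032 and 0.032 m and z of bolt_c in the frame of bolt_bin between 0 and 0.055 m and x of bolt_d in the frame of bolt_bin between -0.054 and 0.054 m and y of bolt_d in the frame of bolt_bin between -0.032 and 0.032 m and z of bolt_d in the frame of bolt_bin between 0 and 0.055 m and height (world z) of bolt_e between -0.02 and 0.055 m) or (height (world z) of bolt_a between -0.02 and 0.055 m and x of bolt_b in the frame of bolt_bin between -0.054 and 0.054 m and y of bolt_b in the frame of bolt_bin between -0.032 and 0.032 m and z of bolt_b in the frame of bolt_bin between 0 and 0.055 m and x of bolt_c in the frame of bolt_bin between -0.054 and 0.054 m and y of bolt_c in the frame of bolt_bin between -0.032 and 0.032 m and z of bolt_c in the frame of bolt_bin between 0 and 0.055 m and height (world z) of bolt_d between -0.02 and 0.055 m and x of bolt_e in the frame of bolt_bin between -0.054 and 0.054 m and y of bolt_e in the frame of bolt_bin between -0.032 and 0.032 m and z of bolt_e in the frame of bolt_bin between 0 and 0.055 m) or (height (world z) of bolt_a between -0.02 and 0.055 m and x of bolt_b in the frame of bolt_bin between -0.054 and 0.054 m and y of bolt_b in the frame of bolt_bin between -0.032 and 0.032 m and z of bolt_b in the frame of bolt_bin between 0 and 0.055 m and height (world z) of bolt_c between -0.02 and 0.055 m and x of bolt_d in the frame of bolt_bin between -0.054 and 0.054 m and y of bolt_d in the frame of bolt_bin between -0.032 and 0.032 m and z of bolt_d in the frame of bolt_bin between 0 and 0.055 m and x of bolt_e in the frame of bolt_bin between -0.054 and 0.054 m and y of bolt_e in the frame of bolt_bin between -0.032 and 0.032 m and z of bolt_e in the frame of bolt_bin between 0 and 0.055 m) or (height (world z) of bolt_a between -0.02 and 0.055 m and height (world z) of bolt_b between -0.02 and 0.055 m and x of bolt_c in the frame of bolt_bin between -0.054 and 0.054 m and y of bolt_c in the frame of bolt_bin between -0.032 and 0.032 m and z of bolt_c in the frame of bolt_bin between 0 and 0.055 m and x of bolt_d in the frame of bolt_bin between -0.054 and 0.054 m and y of bolt_d in the frame of bolt_bin between -0.032 and 0.032 m and z of bolt_d in the frame of bolt_bin between 0 and 0.055 m and x of bolt_e in the frame of bolt_bin between -0.054 and 0.054 m and y of bolt_e in the frame of bolt_bin between -0.032 and 0.032 m and z of bolt_e in the frame of bolt_bin between 0 and 0.055 m)) and height (world z) of short_bolt between -0.02 and 0.055 m and x of bin_eye in the frame of hook_root between -0.012 and 0.006 m and y of bin_eye in the frame of hook_root between -0.008 and 0.008 m and z of bin_eye in the frame of hook_root between -0.01 and 0.008 m and angle between bolt_bin's own z axis and vertical below 0.2 rad and contact force between bolt_bin and hook above 0.8 N and linear speed of bolt_bin below 0.02 m/s); the robot touches nothing.
It also fails if it takes over 72 s, if anything falls off the work surface, if the arm or the gripper's body presses on something with over 40 N, if the wrist force passes 120 N, or if a joint passes its speed limit or range.

## Robot

A 6-joint arm with a two-finger parallel gripper is mounted at the origin on a cart in front of the work surface, level with it; the furniture and walls round the work are solid. World frame = base frame: x ahead of the robot, y to its left, z up, the work surface at z = 0. Lengths are in m, angles in rad, forces in N, time in s.
With the tool pointing down it reaches from about 0.35 to 0.85 m from the base axis. Payload 8.1 kg.
Tool frame: the origin (TCP) lies on the mounting face of the last link; the fingertips stand 186 mm ahead of it and the grasp point (between the pads) lies 167 mm ahead of it (robot.finger_overhang is the distance from the TCP to the fingertips, in m); z points along the fingers, y is the line along which they close (so a half turn about z gives the same grasp; the last joint's range is limited). The gripper opens to 93 mm and grips with 3 to 60 N. Pads are 15 mm wide; open, the fingers measure 128 mm over their backs; the gripper's body (75 mm by 188 mm) begins 65 mm behind the grasp point.
Start: joints at [-1.23, 0.13, 1.488, -0, 1.523, -0.085], TCP at [0.248, -0.546, 0.405] pointing down, gripper open.
Joint ranges: [-2.96, 2.96], [-0.89, 2.26], [0.02, 2.5], [-1.34, 4.48], [0, 2.73], [-2.66, 2.66]. Speed limits (rad/s): [2.39, 2.39, 2.79, 3.14, 3.14, 3.14].

## Interface

Orientations are given as a rotation vector (axis times angle).
In Python, from plant import readout, read_camera, get_calibration, job, robot gives the robot as it stands.
- The arm moves only by the shell command python3 -m handwheel 'ROWS' [FORCE]. ROWS is JSON, a list of rows, each a list of 5 numbers: the shift along the world's x, y, z in cm, then the turn about the world's z in rad, then the closure, from 0 (fully open) to 1 (shut). In form: [[tx, ty, tz, spin, gripper], ...]. A call has 1 to 10 rows; each row shifts and turns the commanded pose from where the row before left it; what a row does not reach is not made up. A row lasts 1/8 s, in which the tool goes at most 62.5 mm and 10.7 degrees, less where a joint would pass 70% of its speed; a pose out of reach is approached as far as the arm can. A call is refused whole if a number of a shift passes 6.25 or a number of a turn 0.188, either way. A call with a gripper value outside its range is refused whole. The fingers move at their own pace and stop on an object; FORCE is the grip in N (left out, the last holds). Time passes only in rows, so rows that do not move let the fingers close. It gives the time, the measured TCP pose, the force, the opening and the grip force at its end, in the units of the state.
- readout.read_state(): the state, without advancing time (a new reading comes with each control period).
- read_camera(name): name is "side" or "top" or "wrist"; returns the picture (480x640x3 uint8, red, green, blue); there is no depth.
- get_calibration(name): a dict with "fovy" (degrees; the focal length in pixels is half the picture's height over the tangent of half this angle, whatever the lens; pixels are square), "cx", "cy" (the principal point, pixels), "pose" (4x4, takes a point from camera to world coordinates). Camera axes: x right, y down, z forward; pixel columns grow to the right and rows downward; lengths in m; the calibration is good to about 2 mm. A picture is of the moment at which its call begins: read the wrist's pose just before it. get_calibration takes no time and is no camera call; for the wrist camera it gives the pose at the moment of the call.
- job.close_job(): hands the job in; it is judged then, once.
The state is a dict: "t": time; "q": joint angles; "dq": joint speeds; "joint_torque": joint torques, N m; "tool_pos": TCP position; "orientation": TCP orientation; "force": force on the tool from outside, world axes, zero at the start; "wrist_torque": the same for the moment, N m; "opening": finger opening in m; "gripper_force": force on a finger pad.
Only numpy, scipy, OpenCV 4.12 (cv2) and the standard library are available. Lean on these libraries where they do the work, as an engineer would, in place of code of your own. Each camera call takes 0.05 s, during which the arm holds its last target. There are 200 camera calls.

## Working session

There is one attempt and no reset: what is moved stays moved. The work goes in short steps, Python scripts to look and compute and a shell command to move; the robot and the scene stay as the last step left them, time stands still between calls to the robot, and variables do not carry over. Pictures are saved under pics/ and viewed, at most 10 in all, crops included, and the job is handed in when it is done.

```bash
ls; mkdir -p pics; cat > h.py <<'E'
import numpy as np,cv2
from plant import readout, read_camera, get_calibration, job, robot
def pix2w(cal,u,v,z):
    f=240/np.tan(np.radians(cal["fovy"])/2); P=np.array(cal["pose"])
    d=P[:3,:3]@np.array([(u-cal["cx"])/f,(v-cal["cy"])/f,1]); o=P[:3,3]
    return o+d*(z-o[2])/d[2]
def w2pix(cal,p):
    f=240/np.tan(np.radians(cal["fovy"])/2); P=np.array(cal["pose"])
    c=P[:3,:3].T@(np.array(p)-P[:3,3]); return c[0]/c[2]*f+cal["cx"],c[1]/c[2]*f+cal["cy"]
def snap(name,fn):
    im=read_camera(name); cv2.imwrite("pics/"+fn,cv2.cvtColor(im,cv2.COLOR_RGB2BGR)); return im
E
python3 - <<'E'
from h import *
for n in("top","side"):
    snap(n,n+"0.png"); print(n,get_calibration(n))
print(readout.read_state())
E
```

```text
pics
top {'fovy': 52.30476842283573, 'cx': 320.9053643406905, 'cy': 233.80493210685862, 'pose': array([[-0.02702613, -0.98082523,  0.19300635,  0.25669182],
       [-0.99910965,  0.03276087,  0.02658265, -0.01756428],
       [-0.03239599, -0.19211608, -0.98083735,  1.53116855],
       [ 0.        ,  0.        ,  0.        ,  1.        ]])}
side {'fovy': 48.80740178773677, 'cx': 314.29190091871305, 'cy': 240.32524754587422, 'pose': array([[ 0.99623951, -0.04616927,  0.07331606,  0.45011719],
       [-0.08555787, -0.39077951,  0.91649944, -1.13368381],
       [-0.0136637 , -0.91932572, -0.39326013,  0.60473405],
       [ 0.        ,  0.        ,  0.        ,  1.        ]])}
{'t': 0.1, 'q': array([-1.23038688e+00,  1.31069742e-01,  1.48915617e+00,  1.69833038e-05,
        1.52304481e+00, -8.53858969e-02]), 'dq': array([-2.06421806e-03, -7.80379485e-05, -2.37181111e-03, -4.06310337e-04,
        1.40847502e-03, -3.05620922e-04]), 'joint_torque': array([ 6.76737945e-04, -5.61337709e+01, -4.93100059e+01,  7.70213711e-02,
        2.89977214e-02, -4.09378208e-05]), 'tool_pos': array([ 0.24778725, -0.54621202,  0.40380942]), 'orientation': array([-3.06903546e+00, -6.63443236e-01,  3.08603712e-04]), 'force': array([0.75889633, 0.09961752, 0.25930658]), 'wrist_torque': array([-0.03136304,  0.01992799, -0.03821159]), 'gripper_force': 0.0, 'opening': 0.09274164144830624}
```

View pics/top0.png

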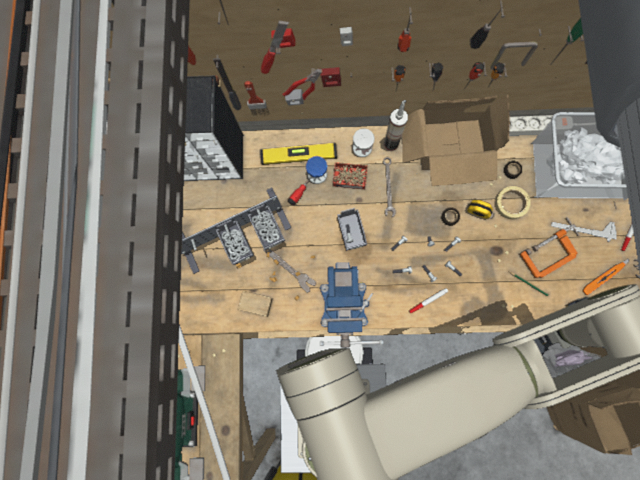

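View pics/side0.png

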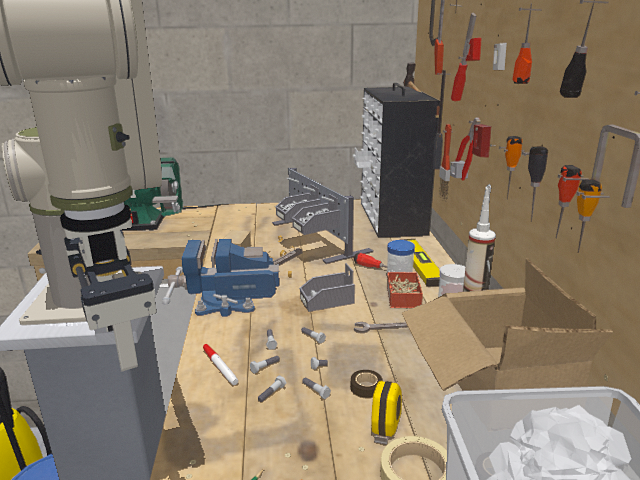

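```bash
python3 - <<'E'
from h import *
a=cv2.imread("pics/top0.png")[185:290,180:480]
b=cv2.imread("pics/side0.png")[160:310,255:405]
a=cv2.resize(a,(780,273),interpolation=cv2.INTER_CUBIC); b=cv2.resize(b,(320,320),interpolation=cv2.INTER_CUBIC)
b2=cv2.resize(cv2.imread("pics/side0.png")[320:410,240:370],(460,319),interpolation=cv2.INTER_CUBIC)
im=np.zeros((595,780,3),np.uint8); im[:273]=a; im[275:595,:320]=b; im[275:594,320:780]=b2
cv2.imwrite("pics/c1.png",im)
c=get_calibration("top")
for u,v in [(400,243),(431,241),(452,243),(403,271),(428,272),(454,267),(350,230),(450,216)]: print(u,v,pix2w(c,u,v,.01).round(3))
for u,v in [(190,265),(285,195)]: print(u,v,pix2w(c,u,v,.17).round(3))
print(get_calibration("wrist"))
E
```

```text
400 243 [ 0.518 -0.224  0.01 ]
431 241 [ 0.521 -0.321  0.01 ]
452 243 [ 0.513 -0.386  0.01 ]
403 271 [ 0.43  -0.228  0.01 ]
428 272 [ 0.424 -0.305  0.01 ]
454 267 [ 0.437 -0.387  0.01 ]
350 230 [ 0.565 -0.069  0.01 ]
450 216 [ 0.6   -0.387  0.01 ]
190 265 [0.447 0.392 0.17 ]
285 195 [0.642 0.12  0.17 ]
{'fovy': 58.853714089835776, 'cx': 317.0981266721392, 'cy': 238.82715322109345, 'pose': array([[ 0.41265007, -0.87541203, -0.25174131,  0.31692162],
       [-0.9108878 , -0.39713176, -0.11211507, -0.51410004],
       [-0.00182758,  0.27557238, -0.96127859,  0.38441476],
       [ 0.        ,  0.        ,  0.        ,  1.        ]])}
```

View pics/c1.png

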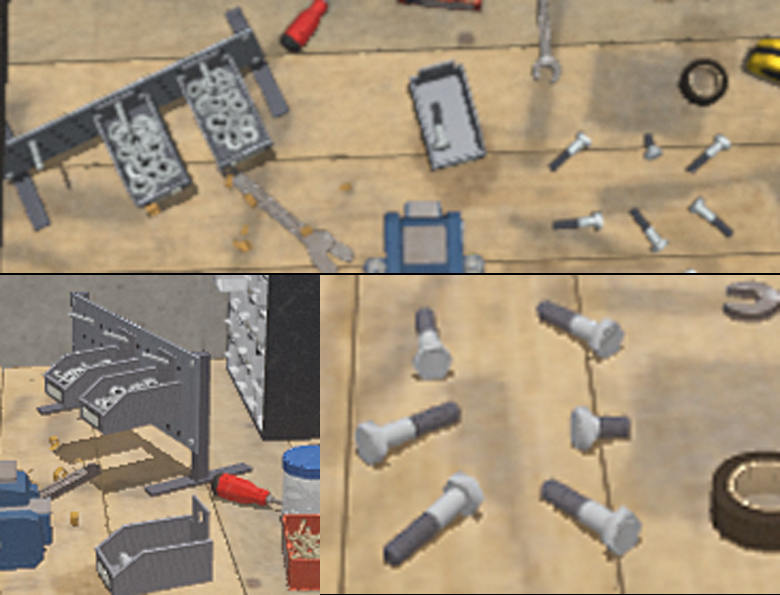

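Free hook is the left one (top crop (35,155)); bolt bin at (450,120) with bolt_f lying along it; five long loose bolts plus the short one at (652,145). Moving over the bolts for a wrist view.

```bash
python3 -m handwheel '[[4,4.2,0,0,0],[4,4.2,0,0,0],[4,4.2,0,0,0],[4,4.2,0,0,0],[4,4.2,0,0,0],[4,4,0,0,0],[0,0,0,0,0.55],[0,0,0,0,0.55]]' && python3 - <<'E'
from h import *
s=readout.read_state(); print(s["q"].round(3),s["tool_pos"],s["orientation"])
c=get_calibration("wrist"); im=snap("wrist","w1.png")
np.save("w1.npy",c,allow_pickle=True)
for u,v in [(400,243),(431,241),(452,243),(403,271),(428,272),(454,267)]:
  p=pix2w(get_calibration("top"),u,v,.01); print(p.round(3),np.round(w2pix(c,p)))
E
```

```text
t: 1.1
tool_pos: [0.4877, -0.2965, 0.4043]
orientation: [-3.07, -0.665, 0.002]
force: [-0.4, -1.0, -0.6]
opening: 0.0775
gripper_force: 0.0
[-6.360e-01  5.200e-02  1.572e+00 -1.000e-03  1.518e+00  5.080e-01] [ 0.48766343 -0.2964723   0.4042798 ] [-3.07009699e+00 -6.65044207e-01  1.58443931e-03]
[ 0.518 -0.224  0.01 ] [256. 139.]
[ 0.521 -0.321  0.01 ] [360. 182.]
[ 0.513 -0.386  0.01 ] [420. 220.]
[ 0.43  -0.228  0.01 ] [224. 231.]
[ 0.424 -0.305  0.01 ] [299. 269.]
[ 0.437 -0.387  0.01 ] [383. 291.]
```

View pics/w1.png

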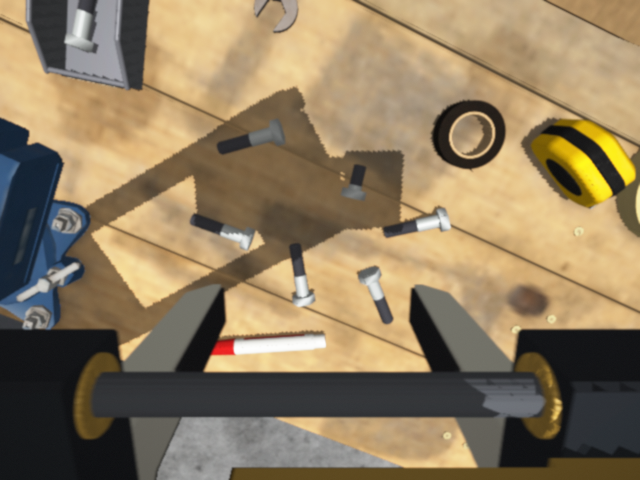

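```bash
python3 - <<'E'
from h import *
c=np.load("w1.npy",allow_pickle=True).item()
s=readout.read_state(); tp=s["tool_pos"]; 
for n,t,h in [("A",(220,147),(282,131)),("B",(193,218),(252,239)),("C",(295,246),(303,304)),("D",(388,322),(368,270)),("E",(386,231),(449,217))]:
  a=pix2w(c,*t,.008);b=pix2w(c,*h,.008); d=b-a; L=np.hypot(*d[:2]); ang=np.arctan2(d[1],d[0])
  e=(ang-.426+np.pi/2)%np.pi-np.pi/2
  print(n,((a+b)/2).round(4),"L",L.round(4),"axis",ang.round(3),"delta cm",((a+b)/2-tp)[:2].round(4)*100,"spin",e.round(3))
# bin from top cam: crop corners /2.6
ct=get_calibration("top"); o=np.array([180,185])
for n,(u,v),z in [("back top-left rim",(410,85),.048),("backright rim",(466,80),.048),("front left",(432,168),.026),("front right",(484,152),.026),("f head",(441,143),.01),("f tail",(437,105),.01)]:
  p=pix2w(ct,*(np.array([u,v])/2.6+o),z);print(n,p.round(3))
E
```

```text
A [ 0.5159 -0.2197  0.008 ] L 0.0558 axis -0.901 delta cm [2.86 7.73] spin -1.327
B [ 0.4311 -0.2262  0.008 ] L 0.0564 axis -1.504 delta cm [-5.62  7.08] spin 1.211
C [ 0.4179 -0.3083  0.008 ] L 0.0589 axis -2.598 delta cm [-6.93 -1.13] spin 0.117
D [ 0.4298 -0.386   0.008 ] L 0.058 axis 0.802 delta cm [-5.75 -8.9 ] spin 0.376
E [ 0.5085 -0.3864  0.008 ] L 0.0581 axis -0.916 delta cm [ 2.12 -8.93] spin -1.342
back top-left rim [ 0.598 -0.031  0.048]
backright rim [ 0.602 -0.098  0.048]
front left [ 0.5   -0.054  0.026]
front right [ 0.517 -0.117  0.026]
f head [ 0.533 -0.066  0.01 ]
f tail [ 0.58  -0.063  0.01 ]
```

```bash
python3 -m handwheel '[[-3.5,-0.6,-4,0.117,0.6],[-3.4,-0.5,-4,0,0.6],[0,0,-5.5,0,0.6],[0,0,-4,0,0.6],[0,0,-3,0,0.6],[0,0,-1,0,0.6],[0,0,0,0,0.6]]' 25; python3 -c "
from h import *
s=readout.read_state();print(s['tool_pos'],s['orientation'])"
```

```text
t: 2.02
tool_pos: [0.4183, -0.3081, 0.1897]
orientation: [-3.027, -0.84, 0.001]
force: [0.5, 0.7, -0.1]
opening: 0.0372
gripper_force: 0.0
[ 0.41826041 -0.30806619  0.18973112] [-3.02660426e+00 -8.39993355e-01  7.48068400e-04]
```

```bash
python3 -m handwheel '[[0,0,0,0,1],[0,0,0,0,1],[0,0,0,0,1],[0,0,0,0,1],[0,0,4,0,1],[0,0,6,0,1],[0,0,6,0,1],[3.5,4.5,2,-0.155,1],[3.5,4.5,2,-0.155,1],[0,0,0,0,1]]' 25; python3 - <<'E'
from h import *
s=readout.read_state(); print(s["tool_pos"],s["orientation"],s["opening"])
c=get_calibration("wrist"); im=snap("wrist","w2.png"); np.save("w2.npy",c,allow_pickle=True)
E
```

```text
t: 3.28
tool_pos: [0.4909, -0.2147, 0.3919]
orientation: [3.119, 0.368, 0.005]
force: [0.8, -0.9, -1.1]
opening: 0.011
gripper_force: 25.0
[ 0.49089783 -0.21472808  0.39186693] [3.11868643 0.36839252 0.00545566] 0.010965359596067226
```

View pics/w2.png

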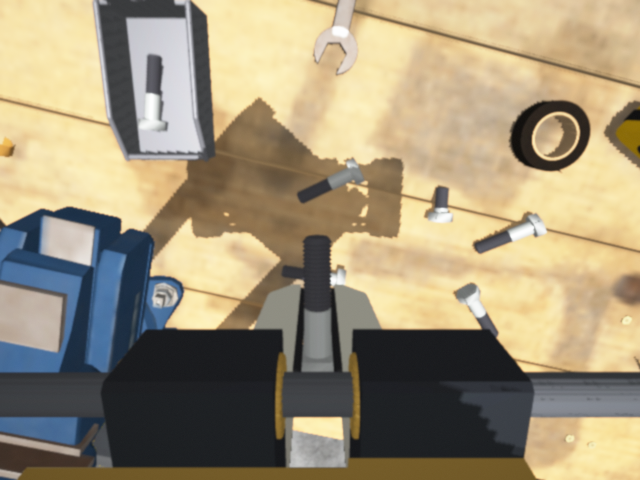

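Bolt held, head toward the palm side; bin front rim corners at (128,158) and (213,156), bolt_f at (152,92).

```bash
python3 - <<'E'
from h import *
c=np.load("w2.npy",allow_pickle=True).item()
l=pix2w(c,128,158,.026);r=pix2w(c,213,156,.026)
d=(l-r)[:2]; w=np.hypot(*d); ang=np.arctan2(d[1],d[0])-np.pi/2
ctr=(l+r)[:2]/2+.055*np.array([np.cos(ang),np.sin(ang)])
print(l,r,"w",w,"yaw",ang,"centre",ctr)
R=np.array([[np.cos(ang),-np.sin(ang)],[np.sin(ang),np.cos(ang)]])
for u,v in [(154,57),(152,127)]:
  p=pix2w(c,u,v,.012)[:2]; print("f",p,R.T@(p-ctr))
s=readout.read_state()
for y in(-.017,.017): print(y,(ctr+R@[0.01,y]-s["tool_pos"][:2])*100)
def P(x,y,z): return w2pix(c,[*(ctr+R@[x,y]),z])
for p in [(-.055,.033,.026),(-.055,-.033,.026),(-.023,.033,.048),(-.023,-.033,.048),(.055,-.033,.048),(.05,.03,.003)]: print(p,np.round(P(*p)))
a=pix2w(c,301,196,.008);b=pix2w(c,362,168,.008);print("A",(a+b)/2,np.arctan2(*(b-a)[1::-1]))
a=pix2w(c,283,271,.008);b=pix2w(c,346,277,.008);print("B",(a+b)/2,np.arctan2(*(b-a)[1::-1]))
E
```

```text
[ 0.49979696 -0.05637901  0.026     ] [ 0.51722048 -0.12248513  0.026     ] w 0.06836372799212008 yaw 0.25770816837744026 centre [ 0.56169243 -0.07541449]
f [ 0.58022238 -0.0615922 ] [0.02144084 0.0086432 ]
f [ 0.52681636 -0.0669662 ] [-0.03157118  0.017058  ]
-0.017 [ 8.59790983 12.67698568]
0.017 [ 7.73136857 15.9647062 ]
(-0.055, 0.033, 0.026) [129. 158.]
(-0.055, -0.033, 0.026) [212. 156.]
(-0.023, 0.033, 0.048) [111. 116.]
(-0.023, -0.033, 0.048) [200. 114.]
(0.055, -0.033, 0.048) [189.  -5.]
(0.05, 0.03, 0.003) [127.  20.]
A [ 0.51650174 -0.221043    0.008     ] -0.9038170186243157
B [ 0.43149499 -0.22652079  0.008     ] -1.437733935072046
```

```bash
python3 -m handwheel '[[2.7,4.2,0,0.02,1],[2.7,4.2,0,0,1],[2.7,4.15,-3,0,1],[0,0,-6,0,1],[0,0,-6,0,1],[0,0,0,0,1],[0,0,0,0,0.7],[0,0,0,0,0.7],[0,0,2,0,0.6],[0,0,6,0,0.6]]' 25;  python3 -c "
from h import *
s=readout.read_state();t=s['tool_pos'];print(t,s['orientation'],s['q'].round(2));print((np.array([.516,-.2205])-t[:2])*100,(np.array([.4313,-.2264])-t[:2])*100)"
```

```text
t: 4.58
tool_pos: [0.5687, -0.0918, 0.3196]
orientation: [-3.115, -0.396, 0.007]
force: [0.6, 0.7, 0.2]
opening: 0.0363
gripper_force: 0.0
[ 0.56868957 -0.09176127  0.31960122] [-3.11485802 -0.39586073  0.00688991] [-0.25  0.12  1.65 -0.    1.37  1.07]
[ -5.26895749 -12.87387311] [-13.73895749 -13.46387311]
```

```bash
python3 -m handwheel '[[-1.3,-3.2,2,-0.165,0.6],[-1.3,-3.2,0,-0.165,0.6],[-1.3,-3.2,0,-0.165,0.6],[-1.4,-3.27,0,-0.165,0.6],[0,0,-3,-0.165,0.6],[0,0,-3,-0.165,0.6],[0,0,-4,-0.166,0.6],[0,0,-3,0,0.6],[0,0,-2,0,0.6],[0,0,0,0,0.6]]' 25;  python3 -c "
from h import *
s=readout.read_state();t=s['tool_pos'];print(t,s['orientation'],s['q'].round(2));print((np.array([.516,-.2205])-t[:2])*100)"
```

```text
t: 5.82
tool_pos: [0.5167, -0.2206, 0.1897]
orientation: [-2.827, 1.371, 0.002]
force: [0.6, -0.8, 0.5]
opening: 0.0371
gripper_force: 0.0
[ 0.51670331 -0.22055115  0.1897071 ] [-2.82687536e+00  1.37050572e+00  1.75773995e-03] [-0.49  0.24  1.78 -0.    1.12  1.98]
[-0.07033102  0.00511492]
```

```bash
python3 -m handwheel '[[0,0,0,0,1],[0,0,0,0,1],[0,0,0,0,1],[0,0,3,0,1],[0,0,6,0.165,1],[0,0,5,0.165,1],[1.7,4.8,0,0.165,1],[1.7,4.8,0,0.165,1],[1.6,4.85,0,0.165,1],[0,0,0,0.165,1]]' 25 && python3 -m handwheel '[[0,0,-4,0.166,1],[0,0,-4.5,0,1],[0,0,0,0,1],[0,0,0,0,0.7],[0,0,0,0,0.7],[0,0,2,0,0.6],[0,0,6,0,0.6]]';  python3 - <<'E'
from h import *
s=readout.read_state();t=s['tool_pos'];print(t,s['orientation']);print((np.array([.4313,-.2264])-t[:2])*100)
E
```

```text
t: 7.08
tool_pos: [0.5675, -0.0727, 0.33]
orientation: [-3.137, -0.151, -0.001]
force: [-0.2, -0.3, -0.2]
opening: 0.0109
gripper_force: 25.0
t: 7.95
tool_pos: [0.5657, -0.0759, 0.3242]
orientation: [-3.115, -0.396, 0.008]
force: [1.0, -0.3, 0.8]
opening: 0.0366
gripper_force: 0.0
[ 0.56566537 -0.07590962  0.32421395] [-3.11477022 -0.39557713  0.0077572 ]
[-13.43653652 -15.04903821]
```

```bash
python3 -m handwheel '[[-0.4,-5,2,0.175,0.6],[-3,-5,0,0.175,0.6],[-4,-4,0,0.175,0.6],[-4,-1.05,0,0.175,0.6],[-2.04,0,-3,0.175,0.6],[0,0,-3,0.175,0.6],[0,0,-4,0.175,0.6],[0,0,-3.4,0.175,0.6],[0,0,-2,0,0.6],[0,0,0,0,0.6]]' 25;  python3 - <<'E'
from h import *
s=readout.read_state();t=s['tool_pos'];print(t,s['orientation'],s['q'].round(2));print((np.array([.4313,-.2264])-t[:2])*100)
E
```

```text
t: 9.2
tool_pos: [0.4325, -0.2263, 0.1911]
orientation: [-2.129, -2.309, 0.0]
force: [-0.8, -0.4, 0.3]
opening: 0.0372
gripper_force: 0.0
[ 0.43252221 -0.22634874  0.19113451] [-2.12928404e+00 -2.30868801e+00  2.29228882e-04] [-0.59  0.05  1.99 -0.    1.1  -0.67]
[-0.1222208  -0.00512585]
```

```bash
python3 -m handwheel '[[-0.1,0,-0.1,0,1],[0,0,0,0,1],[0,0,0,0,1],[0,0,3,0,1],[0,0,6,-0.175,1],[3,0,5,-0.175,1],[4,4,0.5,-0.175,1],[4,4,0,-0.175,1],[2.5,4,0,-0.175,1],[0,3,0,-0.175,1]]' 25 && python3 -m handwheel '[[0,0,0,-0.175,1],[0,0,-4,-0.175,1],[0,0,-4.5,0,1],[0,0,0,0,1],[0,0,0,0,0.7],[0,0,0,0,0.7],[0,0,2,0,0.6],[-4,-1,6,0,0.4],[-6,-1.5,5,0,0],[0,0,0,0,0]]';  python3 - <<'E'
from h import *
s=readout.read_state();t=s['tool_pos'];print(t,s['orientation'])
c=get_calibration("wrist"); im=snap("wrist","w3.png"); np.save("w3.npy",c,allow_pickle=True)
E
```

```text
t: 10.45
tool_pos: [0.5672, -0.0751, 0.3349]
orientation: [-3.001, -0.929, -0.001]
force: [-0.6, 0.1, -1.0]
opening: 0.0112
gripper_force: 25.0
t: 11.7
tool_pos: [0.4841, -0.0983, 0.3678]
orientation: [3.111, 0.396, 0.016]
force: [0.5, -0.3, -0.4]
opening: 0.0626
gripper_force: 0.0
[ 0.48412124 -0.09831075  0.36777697] [3.11143175 0.39620966 0.01583185]
```

View pics/w3.png

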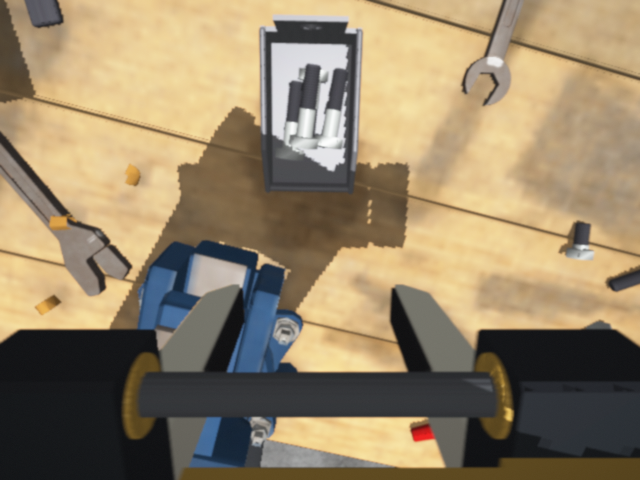

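```bash
python3 - <<'E'
from h import *
ct=get_calibration("top"); o=np.array([180,185])
for n,(u,v),z in [("hook root",(40,163),.145),("hook tip",(33,143),.161),("panel L top",(6,178),.172),("panel R top",(258,35),.172)]:
  print(n,pix2w(ct,*(np.array([u,v])/2.6+o),z).round(3))
c=np.load("w3.npy",allow_pickle=True).item()
l=pix2w(c,264,190,.026);r=pix2w(c,354,188,.026); L=pix2w(c,262,29,.048); Rr=pix2w(c,361,30,.048)
print(l,r,L,Rr)
d=((L+Rr)-(l+r))[:2]/2; ang=np.arctan2(d[1],d[0]); print("yaw",ang,"len",np.hypot(*d)); print("centre",(L+Rr+l+r)[:2]/4)
cr=cv2.imread("pics/w3.png")[10:200,250:375]; cv2.imwrite("pics/crop3.png",cv2.resize(cr,None,fx=3,fy=3,interpolation=cv2.INTER_CUBIC))
E
```

```text
hook root [0.501 0.385 0.145]
hook tip [0.52  0.389 0.161]
panel L top [0.48  0.414 0.172]
panel R top [0.632 0.137 0.172]
[ 0.4991738  -0.05407543  0.026     ] [ 0.5177789 -0.1202101  0.026    ] [ 0.60493303 -0.03171304  0.048     ] [ 0.62044118 -0.09378542  0.048     ]
yaw 0.22993880890976662 len 0.10702768329064143
centre [ 0.56058173 -0.074946  ]
```

```bash
python3 -m handwheel '[[-1,5.5,2,0.13,0],[-1,5.5,2,0.13,0],[-1,5.5,0,0,0],[-1,5.5,0,0,0],[-1,5.5,0,0,0],[-1,5.5,0,0,0],[-1,5,0,0,0],[0,0,0,0,0],[0,0,0,0,0]]' ;  python3 - <<'E'
from h import *
s=readout.read_state();t=s['tool_pos'];print(t,s['orientation'],s['q'].round(2))
c=get_calibration("wrist"); im=snap("wrist","w4.png"); np.save("w4.npy",c,allow_pickle=True)
a=cv2.imread("pics/w4.png")
cr=cv2.resize(cv2.imread("pics/w3.png")[25:165,255:365],(160,200),interpolation=cv2.INTER_CUBIC)
cv2.imwrite("pics/w4v.png",np.hstack([a,np.vstack([cr,np.zeros((280,160,3),np.uint8)])]))
E
```

```text
t: 12.88
tool_pos: [0.4146, 0.2829, 0.3998]
orientation: [3.037, 0.801, -0.002]
force: [0.9, -0.1, -0.7]
opening: 0.0928
gripper_force: 0.0
[0.41462046 0.28285717 0.39975087] [ 3.03701418e+00  8.01029440e-01 -2.31683093e-03] [ 0.5  -0.13  1.76 -0.    1.52  1.55]
```

View pics/w4v.png

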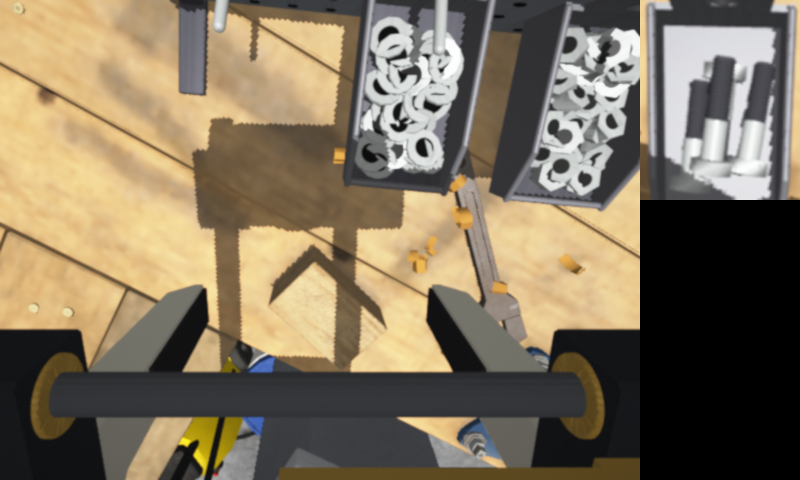

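Tip of free peg at (220,28), nearly out of frame; the crop shows four bolts in the bin (three heads to front, one to back under them). Back off for a fuller view of the hook.

```bash
python3 -m handwheel '[[-4,-1,3,0,0],[-4,-1,3,0,0],[-1,0,0,0,0],[0,0,0,0,0],[0,0,0,0,0]]' ;  python3 - <<'E'
from h import *
s=readout.read_state();t=s['tool_pos'];print(t,s['orientation'],s['q'].round(2))
c=get_calibration("wrist"); im=snap("wrist","w5.png"); np.save("w5.npy",c,allow_pickle=True)
a=cv2.imread("pics/w5.png")[0:220,100:420]
cv2.imwrite("pics/w5v.png",cv2.resize(a,None,fx=2.5,fy=2.5,interpolation=cv2.INTER_CUBIC))
E
```

```text
t: 13.55
tool_pos: [0.3252, 0.2623, 0.4592]
orientation: [3.038, 0.798, -0.003]
force: [-0.1, -0.0, 0.1]
opening: 0.0932
gripper_force: 0.0
[0.32521069 0.26226195 0.45917454] [ 3.03788062e+00  7.97614105e-01 -2.66285132e-03] [ 0.56 -0.39  1.87 -0.    1.67  1.61]
```

View pics/w5v.png

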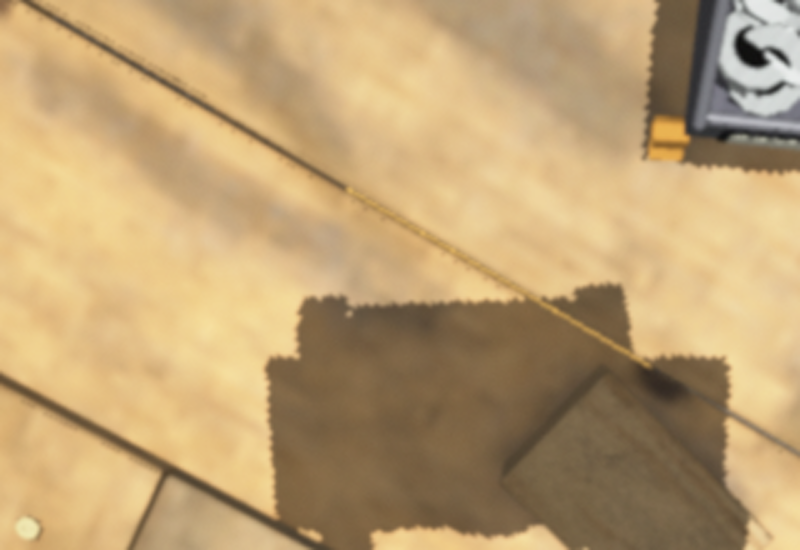

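```bash
python3 -m handwheel '[[4.5,3,0,0,0],[5,3,0,0,0],[4.5,3.7,0,0,0],[0,0,0,0,0],[0,0,0,0,0],[0,0,0,0,0]]' ;  python3 - <<'E'
from h import *
c=get_calibration("wrist"); snap("wrist","w6.png"); np.save("w6.npy",c,allow_pickle=True)
E
python3 -m handwheel '[[1.5,-5,0,0,0],[1.5,-3,0,0,0],[0,0,0,0,0],[0,0,0,0,0],[0,0,0,0,0]]' ;  python3 - <<'E'
from h import *
c=get_calibration("wrist"); snap("wrist","w7.png"); np.save("w7.npy",c,allow_pickle=True)
p=pix2w(np.load("w4.npy",allow_pickle=True).item(),220,28,.155); print("tip est",p)
out=[]
for n in("w6","w7"):
  c=np.load(n+".npy",allow_pickle=True).item(); u,v=np.array(w2pix(c,p)).astype(int); print(n,u,v)
  x0=np.clip(u-110,0,320); y0=np.clip(v-70,0,360); print("crop",x0,y0)
  out.append(cv2.resize(cv2.imread(f"pics/{n}.png")[y0:y0+120,x0:x0+320],None,fx=2.5,fy=2.5,interpolation=cv2.INTER_CUBIC))
cv2.imwrite("pics/w67.png",np.vstack(out))
E
```

```text
t: 14.35
tool_pos: [0.464, 0.359, 0.4614]
orientation: [-3.038, -0.799, -0.002]
force: [-0.2, 0.2, 0.8]
opening: 0.093
gripper_force: 0.0
t: 15.02
tool_pos: [0.4939, 0.2803, 0.461]
orientation: [-3.037, -0.801, -0.001]
force: [-0.5, 0.2, -0.6]
opening: 0.0931
gripper_force: 0.0
tip est [0.49305979 0.38185123 0.155     ]
w6 309 178
crop 199 108
w7 184 159
crop 74 89
```

View pics/w67.png

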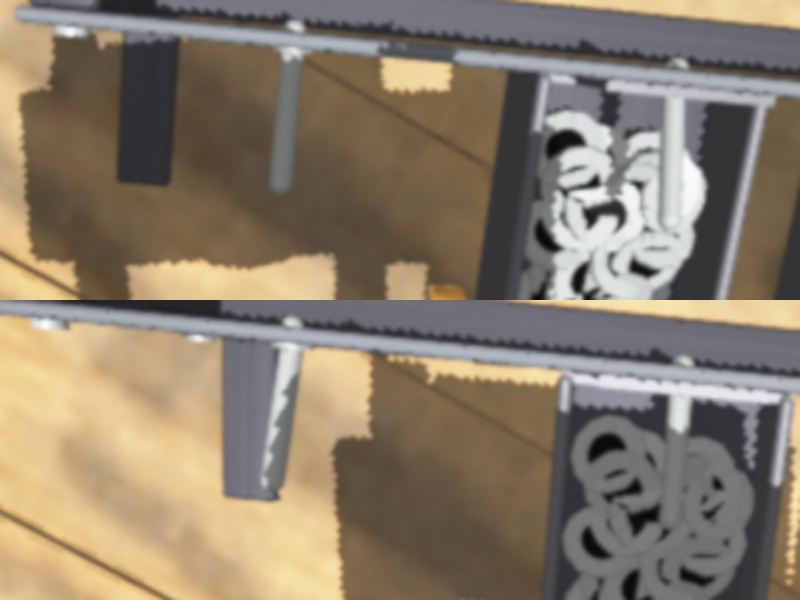

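Top half (w6): free peg tip (281,185), entering the panel at (292,55), neighbour tip (671,222). Bottom half (w7): tip (272,183), root (290,48), neighbour tip (676,225).

```bash
cat > hook.py <<'E'
from h import *
C=[np.load(n+".npy",allow_pickle=True).item() for n in("w6","w7")]; O=[(199,108),(74,89)]
def tri(a,b):
    A=[];B=[]
    for c,o,p in zip(C,O,(a,b)):
        u,v=np.array(p)/2.5+o; f=240/np.tan(np.radians(c["fovy"])/2); P=np.array(c["pose"])
        d=P[:3,:3]@[(u-c["cx"])/f,(v-c["cy"])/f,1]; d/=np.linalg.norm(d); M=np.eye(3)-np.outer(d,d); A.append(M);B.append(M@P[:3,3])
    return np.linalg.lstsq(np.vstack(A),np.hstack(B),rcond=None)[0]
def one(k,p,z): u,v=np.array(p)/2.5+O[k]; return pix2w(C[k],u,v,z)
t=tri((281,185),(272,183)); r=tri((292,55),(290,48)); n=tri((671,222),(676,225))
print("tip",t,"root",r,"ntip",n,"dist",np.linalg.norm(n-t),"yaw",np.arctan2(*(t-n)[1::-1])-np.pi/2)
for k,pts in((0,[(281,185),(671,222)]),(1,[(272,183),(676,225)])):
  a,b=[one(k,p,.161) for p in pts]; print("z161 tip",a,b,np.linalg.norm(a-b),"yaw",np.arctan2(*(a-b)[1::-1])-np.pi/2)
for k,pts in((0,[(20,15),(800,85)]),(1,[(0,310),(800,383)])):
  a,b=[one(k,np.array(p)-[0,300*k],.172) for p in pts]; print("panel edge yaw",np.arctan2(*(a-b)[1::-1])-np.pi/2, a,b)
a=one(0,(292,55),.147);b=one(1,(290,48),.147);print("root",a,b)
E
python3 hook.py
```

```text
tip [0.49273073 0.38045965 0.16333861] root [0.52308139 0.39420495 0.14824816] ntip [0.53475511 0.28343051 0.15815099] dist 0.10586602169615104 yaw 0.4087206072942602
z161 tip [0.49244131 0.38032869 0.161     ] [0.53504891 0.28472372 0.161     ] 0.1046695614819823 yaw 0.41924148705545994
z161 tip [0.49214124 0.38097205 0.161     ] [0.53466295 0.283644   0.161     ] 0.1062113226942889 yaw 0.41189886102084294
panel edge yaw 0.4275564210818872 [0.49885524 0.45664498 0.172     ] [0.57886071 0.2810661  0.172     ]
panel edge yaw 0.4278176874522097 [0.50012367 0.45253377 0.172     ] [0.58049798 0.27626748 0.172     ]
root [0.52257506 0.39401813 0.147     ] [0.52340236 0.39469741 0.147     ]
```

```bash
python3 -m handwheel '[[1.2,-6,0,-0.133,0],[1.2,-6,0,-0.133,0],[1.2,-6,0,0,0],[1.2,-6,0,0,0],[1.2,-6,-3,0,0],[1.2,-5.4,-3,0,0],[0,0,-4,0,0],[0,0,-4,0,0],[0,0,0,0,0]]' ;  python3 - <<'E'
from h import *
s=readout.read_state();t=s['tool_pos'];print(t,s['orientation'],2*np.arctan2(s['orientation'][1],s['orientation'][0]),(np.array([.566,-.074,.197])-t)*100)
E
```

```text
t: 16.2
tool_pos: [0.564, -0.0683, 0.3192]
orientation: [-3.115, -0.39, 0.011]
force: [-0.1, 0.5, -0.3]
opening: 0.0928
gripper_force: 0.0
[ 0.56401512 -0.06826456  0.3192021 ] [-3.11457752 -0.39009004  0.01143187] -6.033989849907137 [  0.19848793  -0.57354448 -12.22020951]
```

```bash
python3 -m handwheel '[[0.2,-0.6,-3,0,0],[0,0,-4,0,0],[0,0,-3,0,0],[0,0,-2.2,0,0],[0,0,0,0,0],[0,0,0,0,0.4],[0,0,0,0,0.4],[0,0,0,0,0.4],[0,0,0,0,0.4],[0,0,0,0,0.4]]' 25;  python3 - <<'E'
from h import *
s=readout.read_state();print(s['tool_pos'],2*np.arctan2(s['orientation'][1],s['orientation'][0])+2*np.pi, s["opening"],s["gripper_force"])
E
```

```text
t: 17.45
tool_pos: [0.568, -0.0749, 0.2024]
orientation: [-3.117, -0.389, -0.003]
force: [-0.8, 3.5, 7.0]
opening: 0.066
gripper_force: 25.0
[ 0.56796348 -0.07490287  0.20238585] 0.24846072570640576 0.06597622546976388 24.96813766658306
```

```bash
python3 -m handwheel '[[0,0,1,0,0.4],[0,0,3,0,0.4],[0,0,4,0,0.4],[0,0,0,0,0.4],[0,0,0,0,0.4]]' 30;  python3 - <<'E'
from h import *
s=readout.read_state();print(s['tool_pos'],2*np.arctan2(s['orientation'][1],s['orientation'][0])+2*np.pi, s["opening"],s["gripper_force"],s["wrist_torque"])
c=get_calibration("side"); snap("side","s1.png")
np.save("w8.npy",get_calibration("wrist"),allow_pickle=True); snap("wrist","w8.png")
print(w2pix(c,[.56,-.075,.1]))
E
```

```text
t: 18.08
tool_pos: [0.567, -0.075, 0.2801]
orientation: [-3.117, -0.389, 0.002]
force: [0.7, -0.2, -4.8]
opening: 0.0655
gripper_force: 30.0
[ 0.56695617 -0.07504938  0.28014012] 0.24854435751209003 0.0654871070528095 29.95458349585533 [ 0.08076317 -0.0232439   0.00252576]
(np.float64(325.8833500795306), np.float64(260.65608833822876))
```

```bash
cat > ov.py <<'E'
from h import *
cw=np.load("w8.npy",allow_pickle=True).item(); cs=get_calibration("side")
t=np.array([.567,-.075,.2801]); yaw=.2485; R=np.array([[np.cos(yaw),-np.sin(yaw),0],[np.sin(yaw),np.cos(yaw),0],[0,0,1]])
g=np.array([.005,0,.030])
def W(b): return t-[0,0,.167]+R@(np.array(b)-g)
pts={"plL":(.055,.022,.078),"plR":(.055,-.022,.078),"rbL":(.055,.033,.048),"rbR":(.055,-.033,.048),"kR":(-.023,-.033,.048),"fR":(-.055,-.033,.026),"fRb":(-.055,-.033,0),"bRb":(.055,-.033,0),"eye":(.052,0,.062)}
if __name__=="__main__":
  for k,b in pts.items(): print(k,np.round(w2pix(cw,W(b)),1),np.round(w2pix(cs,W(b)),1))
E
python3 ov.py
```

```text
plL [229.1 227.4] [346.3 228.6]
plR [412.8 227.4] [354.1 235.6]
rbL [212.8 202.8] [344.4 239.1]
rbR [427.7 202.8] [355.8 250.2]
kR [412.  417.1] [322.1 255.5]
fR [396.5 445.2] [308.1 267.1]
fRb [387.  405.5] [308.3 278. ]
bRb [399. 180.] [355.5 269.9]
eye [320.5 223.3] [348.8 238.9]
```

```bash
python3 - <<'E'
from h import *
a=cv2.resize(cv2.imread("pics/w8.png")[150:280,190:450],None,fx=3,fy=3,interpolation=cv2.INTER_CUBIC)
b=cv2.resize(cv2.imread("pics/s1.png")[205:295,290:375],None,fx=2.3,fy=2.3,interpolation=cv2.INTER_CUBIC)
im=np.zeros((600,785,3),np.uint8); im[:390,:780]=a; im[392:392+b.shape[0],:b.shape[1]]=b
b=cv2.resize(cv2.imread("pics/top0.png")[185:195,180:185],None,fx=1,fy=1)
cv2.imwrite("pics/last.png",im)
E
```

```text
(no output)
```

View pics/last.png

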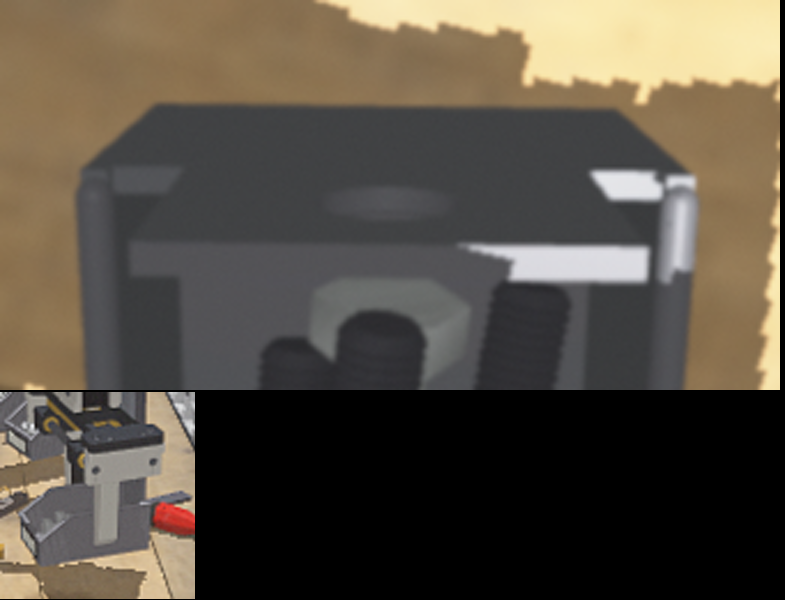

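Wrist view, bottom left side view: bin held level; plate's back top edge (130–650,243), back rim corners (80,168)/(695,176), back bottom corners (155,105)/(615,108), eye (388,203). Fit bin pose in the hand.

```bash
python3 - <<'E'
from ov import *
from scipy.optimize import least_squares
from scipy.spatial.transform import Rotation as Ro
obs=[((.055,.022,.078),(130,243)),((.055,-.022,.078),(650,245)),((.055,.033,.048),(80,170)),((.055,-.033,.048),(695,177)),((.055,.033,0),(155,104)),((.055,-.033,0),(615,108)),((.052,.022,.078),(132,276)),((.055,0,.062),(388,203))]
def pose(p,b): return t-[0,0,.167]+R@(p[:3]+Ro.from_euler("xyz",[p[4],p[3],p[5]]).apply(b))
def f(p): return np.concatenate([np.array(w2pix(cw,pose(p,b)))-(np.array(o)/3+[190,150]) for b,o in obs])
r=least_squares(f,[-.005,0,-.03,0,0,0],loss="soft_l1"); p=r.x
print("origin rel grasp mm",p[:3]*1000,"pitch,roll,yaw",p[3:],"rms",np.sqrt(np.mean(f(p)**2)))
r2=least_squares(lambda q:f([*q,0,0,0]),[-.005,0,-.03]); q=np.array([*r2.x,0,0,0]);print(r2.x*1000,np.sqrt(np.mean(f(q)**2)))
for z in(p,q):
  e=pose(z,np.array([.0535,0,.062])); print("eye",e,"in tool-yaw frame rel TCP",R.T@(e-t))
E
```

```text
origin rel grasp mm [ -8.14176227   0.98068312 -35.28759389] pitch,roll,yaw [ 0.00778818  0.00362361 -0.00959236] rms 0.201514309681101
[ -7.72523325   0.2778219  -36.01229394] 0.758317891665242
eye [ 0.61136831 -0.063496    0.13939346] in tool-yaw frame rel TCP [ 0.04583484  0.00023823 -0.14070654]
eye [ 0.61130035 -0.06347239  0.13908771] in tool-yaw frame rel TCP [ 0.04577477  0.00027782 -0.14101229]
```

```bash
python3 -m handwheel '[[0,0,3,0,0.4],[0,0,5,0,0.4],[-1,2,4,0,0.4],[-1.7,4,0,0.04,0.4],[-1.7,5,0,0.05,0.4],[-1.7,5,0,0.05,0.4],[-1.7,5,0,0.03,0.4],[-1.7,5,0,0,0.4],[-1.7,5,0,0,0.4],[-1.6,5,0,0,0.4]]' 30 && python3 -m handwheel '[[-1.2,4,0,0,0.4],[-0.4,2.4,0,0,0.4],[0,0,0,0,0.4],[0,0,0,0,0.4]]';  python3 - <<'E'
from h import *
s=readout.read_state();print(s['tool_pos'],2*np.arctan2(s['orientation'][1],s['orientation'][0]),s["opening"],(np.array([.4226,.3494,.3158])-s['tool_pos'])*100)
E
```

```text
t: 19.42
tool_pos: [0.4384, 0.2863, 0.3993]
orientation: [3.072, 0.653, -0.004]
force: [1.5, -0.7, -3.2]
opening: 0.0658
gripper_force: 30.0
t: 19.92
tool_pos: [0.4234, 0.3484, 0.3998]
orientation: [3.072, 0.653, -0.003]
force: [-0.1, -0.1, -3.6]
opening: 0.066
gripper_force: 30.0
[0.42339665 0.34843163 0.39979039] 0.4187143446659331 0.0660027199586687 [-0.07966532  0.09683725 -8.39903911]
```

```bash
python3 -m handwheel '[[-0.05,0.1,-3,0,0.4],[0,0,-3,0,0.4],[0,0,-2.4,0,0.4],[0,0,0,0,0.4],[0,0,0,0,0.4],[0,0,0,0,0.4]]';  cat > chk.py <<'E'
from h import *
from plant import *
s=readout.read_state();t=s['tool_pos'];y=2*np.arctan2(s['orientation'][1],s['orientation'][0])%(2*np.pi)
R=lambda a:np.array([[np.cos(a),-np.sin(a),0],[np.sin(a),np.cos(a),0],[0,0,1]])
e=t+R(y)@[.0458,0.0002,-.1408]; print(t,"yaw",y,"eye in hook mm",R(.42).T@(e-[.5238,.3946,.145])*1000,s["force"],s["opening"])
E
python3 chk.py
```

```text
t: 20.68
tool_pos: [0.4236, 0.35, 0.3189]
orientation: [-3.072, -0.652, -0.004]
force: [0.3, 0.4, -3.4]
opening: 0.0661
gripper_force: 30.0
[0.42359714 0.35000254 0.31887415] yaw 0.4181679664123239 eye in hook mm [-63.87891502   0.25340377  33.07414626] [ 0.34066031  0.36968748 -3.42687739] 0.06605785050531293
```

```bash
python3 -m handwheel '[[0.73,0.33,-0.6,0,0.4],[0.73,0.33,-0.6,0,0.4],[0.46,0.2,-0.25,0,0.4],[0.46,0.2,-0.23,0,0.4],[0.46,0.2,-0.23,0,0.4],[0.46,0.2,-0.23,0,0.4],[0,0,0,0,0.4],[0,0,0,0,0.4]]'; python3 chk.py
```

```text
t: 21.68
tool_pos: [0.4559, 0.3645, 0.2958]
orientation: [3.073, 0.653, -0.0]
force: [-0.2, -0.8, -3.9]
opening: 0.0659
gripper_force: 30.0
[0.45591022 0.36454072 0.29581041] yaw 0.41861855900446576 eye in hook mm [-28.44615411   0.37270348  10.01041366] [-0.24867583 -0.76194806 -3.9017337 ] 0.06590507270205918
```

```bash
python3 -m handwheel '[[0,0,0.2,0,0.4],[0.44,0.2,-0.22,0,0.4],[0.44,0.2,-0.22,0,0.4],[0.44,0.2,-0.22,0,0.4],[0.44,0.2,-0.22,0,0.4],[0,0,0,0,0.4],[0,0,0,0,0.4]]'; python3 chk.py
```

```text
t: 22.55
tool_pos: [0.4735, 0.3725, 0.2888]
orientation: [3.073, 0.653, -0.001]
force: [-0.8, -0.0, -4.0]
opening: 0.066
gripper_force: 30.0
[0.47351989 0.37251093 0.28882948] yaw 0.4185740094505358 eye in hook mm [-9.11702548  0.4676508   3.02948164] [-0.75093534 -0.03476663 -3.9813875 ] 0.06604424852675625
```

```bash
python3 -m handwheel '[[0.3,0.13,-0.2,0,0.4],[0.3,0.13,-0.2,0,0.4],[0.1,0.05,-0.1,0,0.4],[0,0,0,0,0.4],[0,0,0,0,0.4]]'; python3 chk.py
```

```text
t: 23.18
tool_pos: [0.4804, 0.3756, 0.2837]
orientation: [3.073, 0.653, -0.001]
force: [-0.0, -1.1, -3.8]
opening: 0.0659
gripper_force: 30.0
[0.48044849 0.37559538 0.28374449] yaw 0.41857185438732863 eye in hook mm [-1.53288029  0.45871267 -2.05550935] [-0.04594966 -1.12187554 -3.7810992 ] 0.06587034989418376
```

```bash
python3 -m handwheel '[[0.1,0.04,-0.1,0,0.4],[0.1,0.04,-0.1,0,0.4],[0,0,0,0,0.4],[0,0,0,0,0.4]]'; python3 chk.py
```

```text
t: 23.68
tool_pos: [0.4817, 0.3759, 0.2821]
orientation: [3.072, 0.653, -0.005]
force: [-9.3, -6.1, 4.1]
opening: 0.0659
gripper_force: 30.0
[0.48166571 0.37592622 0.2821492 ] yaw 0.4189616532353071 eye in hook mm [-0.28660212  0.28231739 -3.65079959] [-9.26877483 -6.13910255  4.10092812] 0.06594442419139503
```

```bash
python3 -m handwheel '[[0,0,0,0,0.25],[0,0,0,0,0.15],[0,0,0,0,0.12],[0,0,0,0,0.12],[0,0,1,0,0.12],[0,0,3,0,0.12],[0,0,5,0,0.12],[-2,-1,5,0,0.12],[-5,-2.5,2,0,0.12],[0,0,0,0,0.12]]'; python3 chk.py; python3 - <<'E'
from h import *
np.save("w9.npy",get_calibration("wrist"),allow_pickle=True); a=snap("wrist","w9.png"); b=snap("side","s2.png")
# motion check: frames apart in time
b2=snap("side","s3.png"); print("side diff",np.abs(b.astype(int)-b2).max())
E
```

```text
t: 24.92
tool_pos: [0.4105, 0.3407, 0.4458]
orientation: [-3.071, -0.654, -0.007]
force: [0.6, 0.3, 0.1]
opening: 0.0818
gripper_force: 0.0
[0.41051647 0.34069676 0.44577532] yaw 0.4193948540687735 eye in hook mm [-79.6174316   -2.85362363 159.97532296] [0.61216651 0.31238112 0.1334584 ] 0.08184616393371974
side diff 116
```

```bash
python3 - <<'E'
from h import *
from scipy.spatial.transform import Rotation as Ro
def R(a): return np.array([[np.cos(a),-np.sin(a),0],[np.sin(a),np.cos(a),0],[0,0,1]])
B=[(-.055,s*.033,z) for s in(1,-1) for z in(0,.026)]+[(-.023,s*.033,.048) for s in(1,-1)]+[(.055,s*.033,z) for s in(1,-1) for z in(0,.048)]+[(.055,s*.022,.078) for s in(1,-1)]
def hull(c,X,Z,pitch,Y=0):
    e=np.array([.0535,0,.062]); out=[]
    for b in B:
        h=np.array([X,Y,Z])+Ro.from_euler("y",pitch).apply(np.array(b)-e)
        out.append(w2pix(c,np.array([.5238,.3946,.145])+R(.42)@h))
    m=np.zeros((480,640),np.uint8); cv2.fillConvexPoly(m,cv2.convexHull(np.array(out,np.float32)).astype(np.int32),1); return m,np.array(out)
c=np.load("w9.npy",allow_pickle=True).item(); im=cv2.imread("pics/w9.png"); hsv=cv2.cvtColor(im,cv2.COLOR_BGR2HSV)
g=(hsv[...,1]<50).astype(np.uint8)
m,o=hull(c,-.002,-.003,0); print(o.round()); 
x0,y0=o.min(0).astype(int)-12; x1,y1=o.max(0).astype(int)+12; x0=max(x0,0);y0=max(y0,0); y1=min(y1,480)
print("gray map of region; # both, + gray only, - model only"); 
for v in range(y0,y1,10): print(v,"".join(" -+#"[2*g[v,u]+m[v,u]] for u in range(x0-30,min(x1+30,640),5)))
sc=[]
for p in np.arange(-.3,.31,.05):
  for X in(-.012,-.007,-.002,.003):
    for Z in(-.013,-.008,-.003,.002):
      m,_=hull(c,X,Z,p); k=m[y0:330].astype(bool); G=g[y0:330].astype(bool); G=G.copy(); G[:,:x0]=0;G[:,x1:]=0
      sc.append(((k&G).sum()/(k|G).sum(),p,X,Z))
print(sorted(sc)[-5:])
E
```

```text
[[275. 197.]
 [271. 203.]
 [355. 197.]
 [358. 202.]
 [267. 163.]
 [362. 163.]
 [271.  52.]
 [263.  41.]
 [358.  52.]
 [365.  41.]
 [275.  32.]
 [352.  32.]]
gray map of region; # both, + gray only, - model only
19 ++++++++++++++++++++++++++++++++++++++
29 ++++++++++++++++++++++++++++++++++++++
39 +++++++++####################+++++++++
49  ++++++++#####################++++++++
59      ++++####################         
69      ++++####################         
79      ++++####################         
89      ++++####################         
99      ++++####################         
109      ++++####################         
119      ++++####################         
129       +++####################         
139          ####################        +
149          +###################        +
159           ###################        +
169           ###################        +
179           ##################         +
189           ##################         +
199            #################          
209                                       
[(np.float64(0.8702957315592678), np.float64(0.09999999999999992), 0.003, 0.002), (np.float64(0.8728588304784406), np.float64(0.09999999999999992), 0.003, -0.003), (np.float64(0.8745568039950062), np.float64(-5.551115123125783e-17), 0.003, 0.002), (np.float64(0.8773683947407889), np.float64(0.04999999999999993), 0.003, -0.003), (np.float64(0.885690260671712), np.float64(0.04999999999999993), 0.003, 0.002)]
```

```bash
python3 -m handwheel '[[0,0,0,0,0.12],[0,0,0,0,0.12],[0,0,0,0,0.12],[0,0,0,0,0.12],[0,0,0,0,0.12],[0,0,0,0,0.12]]' && python3 - <<'E'
from h import *
a=read_camera("wrist").astype(int)[:215,255:375]; b=cv2.imread("pics/w9.png")[...,::-1].astype(int)[:215,255:375]
print("mean diff",np.abs(a-b).mean()); print(job.close_job())
E
```

```text
t: 25.82
tool_pos: [0.4126, 0.3414, 0.442]
orientation: [-3.073, -0.653, -0.0]
force: [0.3, 0.5, 0.4]
opening: 0.0819
gripper_force: 0.0
mean diff 7.419082687338501
the job is handed in; nothing more can be done
None
```

I added three loose long bolts to the one already in the bin, making four, hung the bin on the free left-hand hook pushed home and level, and handed the job in at about 26 s. The two spare long bolts and the short one are still on the bench. No verdict came back, and I checked the final hang only by matching the bin's outline in the wrist camera, having used up the picture views.

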